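# Change the worn sprocket on a stub axle

### The job

Change the rusty sprocket on the axle held in the vice: lift off first the black collar and then the brass bush, lay them flat next to each other in the blue tray, and put the rusty sprocket in the green scrap bin. Then fit the large new steel sprocket, hub up, and put the bush and last the collar back on top of it, every part pushed fully down. Leave the small sprocket, the spray can and the jar standing where they are.

Things in the scene. Friction and masses are not known exactly. Their poses are not given: they have to be found in the camera images.
- vice: fixed blue bench vice clamping a stub axle upright. Origin: at its underside, below the axle's centre line; z up. Heights from there: jaw tops 135 mm; axle shoulder (46 mm across, the sprocket's seat) 155 mm; above it a smooth pin 18 mm in diameter, its last 10 mm tapering to 8 mm, tip at 229 mm. Jaws 100 mm wide in y; body to 115 mm in -x, tommy bar to 202 mm in +x, both under 125 mm high
- collar: black steel shaft collar, a ring 35 mm outside, 24 mm bore, 16 mm high. Loose; at the start it is the top part on the axle, standing on the bush. Origin: centre of the underside; z along the bore. 0.06 kg
- bush: brass spacer bush, a ring 44 mm outside, 24 mm bore, 22 mm high. Loose; at the start it is on the axle between the collar and the rusty sprocket. Origin: centre of the underside; z along the bore. 0.14 kg
- worn_sprocket: rusty brown chain sprocket: toothed plate 81 mm across, 8 mm thick, with a round hub 50 mm in diameter standing 18 mm above the plate (26 mm high in all), 24 mm bore. Loose; at the start it is the lowest part on the axle, hub up, resting on the shoulder. Origin: centre of the plate's underside; z along the bore, towards the hub. 0.32 kg
- new_sprocket: large new sprocket of bright steel, the same shape and size as the rusty one (81 mm over the teeth, plate 8 mm, hub 50 mm in diameter, 26 mm high in all, bore 24 mm), lying hub up on the red mat. Loose. Origin: centre of the plate's underside; z up to the hub. 0.32 kg
- small_sprocket: small bright steel sprocket, 12 teeth, 61 mm over the teeth, hub 37 mm in diameter, 26 mm high, lying on the mat: the wrong size, not part of this job. Loose. Origin: centre of the underside
- tray: blue sheet-metal parts tray, 110 mm in its x by 150 mm in its y, rim 14 mm high, walls and floor 3 mm thick. Fixed. Origin: centre of its underside on the mat (its inner floor 3 mm above); it may be turned a little
- scrap_bin: green plastic scrap bin, open at the top, 150 mm in its x by 140 mm in its y (158 by 150 mm over the rim), 50 mm high, walls and floor 4 mm. Fixed. Origin: centre of its underside on the mat (its inner floor 4 mm above); it may be turned a little
- spray_can: blue and white spray can, 65 mm in diameter, 192 mm high, standing. Loose bystander. Origin: centre of its underside
- jar: amber glass jar with a yellow lid, 68 mm in diameter, 72 mm high, standing. Loose bystander. Origin: centre of its underside
Not all that is in view belongs to the job. Leave any orange or purple look-alike of the new_sprocket alone.

How it is judged (in metres and radians):
On the way, in this order (a step that is already met when the one before it is completed fails the run):
1. the black collar lies flat on the floor of the blue tray (x of collar in the frame of tray between -0.052 and 0.052 m and y of collar in the frame of tray between -0.072 and 0.072 m and z of collar in the frame of tray between -0.002 and 0.008 m and angle between collar's own z axis and vertical below 0.12 rad and linear speed of collar below 0.03 m/s), for 0.2 s.
2. the brass bush lies flat on the floor of the blue tray, the collar still there (all of step 1 and x of bush in the frame of tray between -0.052 and 0.052 m and y of bush in the frame of tray between -0.072 and 0.072 m and z of bush in the frame of tray between -0.002 and 0.008 m and angle between bush's own z axis and vertical below 0.12 rad and linear speed of bush below 0.03 m/s), for 0.2 s.
3. the rusty sprocket lies in the green scrap bin, collar and bush still in the tray (all of step 2 and x of worn_sprocket in the frame of scrap_bin between -0.065 and 0.065 m and y of worn_sprocket in the frame of scrap_bin between -0.06 and 0.06 m and z of worn_sprocket in the frame of scrap_bin between -0.003 and 0.035 m and linear speed of worn_sprocket below 0.03 m/s), for 0.2 s.
4. the large new sprocket sits on the axle, hub up, down on the shoulder (horizontal distance between new_sprocket and vice below 0.006 m and z of new_sprocket in the frame of vice between 0.152 and 0.158 m and angle between new_sprocket's own z axis and vertical below 0.12 rad and linear speed of new_sprocket below 0.03 m/s), for 0.2 s.
5. the bush sits on the axle, down on the new sprocket's hub (all of step 4 and horizontal distance between bush and vice below 0.006 m and z of bush in the frame of vice between 0.178 and 0.184 m and angle between bush's own z axis and vertical below 0.12 rad and linear speed of bush below 0.03 m/s), for 0.2 s.
At the end, for the whole second after the job is handed in: On the axle from the shoulder up: the large new sprocket hub up, the bush, the collar, each upright, within 6 mm of the axle's centre line and within 3 mm of its fully-down height; the rusty sprocket inside the green scrap bin; all released and at rest (all of step 5 and horizontal distance between collar and vice below 0.006 m and z of collar in the frame of vice between 0.2 and 0.206 m and angle between collar's own z axis and vertical below 0.12 rad and linear speed of each of collar, worn_sprocket below 0.03 m/s and x of worn_sprocket in the frame of scrap_bin between -0.065 and 0.065 m and y of worn_sprocket in the frame of scrap_bin between -0.06 and 0.06 m and z of worn_sprocket in the frame of scrap_bin between -0.003 and 0.035 m); the robot touches nothing.
It fails at once if the small sprocket is moved more than 20 mm or tipped over (distance of small_sprocket from where it was at the start of the episode above 0.02 m or angle between small_sprocket's own z axis and vertical above 0.35 rad).
It fails at once if the spray can is moved more than 20 mm or tipped over (distance of spray_can from where it was at the start of the episode above 0.02 m or angle between spray_can's own z axis and vertical above 0.35 rad).
It fails at once if the jar is moved more than 20 mm or tipped over (distance of jar from where it was at the start of the episode above 0.02 m or angle between jar's own z axis and vertical above 0.35 rad).
It also fails if it takes over 147 s, if anything falls off the work surface, if the arm or the gripper's body presses on something with over 40 N, if the wrist force passes 120 N, or if a joint passes its speed limit or range.

### The arm

A 7-joint arm with a two-finger parallel gripper is mounted at the origin on the work surface. World frame = base frame: x ahead of the robot, y to its left, z up, the work surface at z = 0. Lengths are in m, angles in degrees, forces in N, time in s.
With the tool pointing down it reaches from about 0.425 to 0.825 m from the base axis. Payload 3.6 kg.
Tool frame: the origin (TCP) lies at the centre of the arm's flange, where the gripper is bolted on; the fingertips stand manip.tip_reach ahead of it and the grasp point (between the pads) lies 167 mm ahead of it (manip.tip_reach is the distance from the TCP to the fingertips, in m); z points along the fingers, y is the direction in which the jaws open and shut (so a half turn about z gives the same grasp; the last joint's range is limited). The gripper opens to 93 mm and grips with 3 to 60 N. Pads are 15 mm wide; open, the fingers measure 128 mm over their backs; the gripper's body (75 mm by 188 mm) begins 65 mm behind the grasp point.
Start: joints at [75.086, 35.231, -0.722, 81.555, 0.464, 63.22, -2.315], TCP at [0.151, -0.632, 0.405] pointing down, gripper open.
Joint ranges: [-178.69, 178.69], [-17.37, 117.87], [-77.05, 75.6], [15.02, 138.74], [-78.02, 258.01], [0.78, 113.62], [-162.83, 162.83]. Speed limits (degrees/s): [159.86, 159.86, 180, 180, 180, 180, 180].

### API

Orientations are given as a 3x3 rotation matrix whose columns are the frame's x, y, z axes.
In Python, from plant import manip, cams gives the robot as it stands.
- The arm moves only by the shell command python3 -m inch 'ROWS' [FORCE]. ROWS is JSON, a list of rows, each an object with "xyz": the shift along the tool's x, y, z in m, a list of three; "spin": the turn about the tool's z in rad; "gripper": the closure, from 0 (fully open) to 1 (shut). A call has 1 to 8 rows; each row shifts and turns the commanded pose from where the row before left it, along the tool's axes as they then stand; what a row does not reach is not made up. A row lasts 1/8 s, in which the tool goes at most 62.5 mm and 10.7 degrees, less where a joint would pass 70% of its speed; a pose out of reach is approached as far as the arm can. A call is refused whole if a number of a shift passes 0.0625 or a number of a turn 0.188, either way. A call with a gripper value outside its range is refused whole. The fingers move at their own pace and stop on an object; FORCE is the grip in N (left out, the last holds). Time passes only in rows, so rows that do not move let the fingers close. It gives the time, the measured TCP pose, the force and the opening at its end, in the units of the state.
- manip.read_state(): the state, without advancing time (a new reading comes with each control period).
- cams.read_camera(name): name is "scene" or "top" or "wrist"; returns (picture, depth): 400x640x3 uint8, red, green, blue; 400x640 float32, m along the optical axis (not along the pixel's ray), 0 where there is no reading.
- cams.camera_params(name): a dict with "intrinsics" (3x3 intrinsics, pixels), "rvec" (rotation vector, rad) and "tvec" (3), from world to camera coordinates, as OpenCV has them; the wrist camera has in their place "hand_eye" (4x4, takes a point from camera to tool coordinates, whose origin is the TCP and whose axes are the flange's). Camera axes: x right, y down, z forward; pixel columns grow to the right and rows downward; lengths in m; the calibration is good to about 2 mm. A picture is of the moment at which its call begins: read the wrist's pose just before it. camera_params takes no time and is no camera call.
- manip.close_job(): hands the job in, once; it reports no verdict.
The state is a dict: "time": time; "qpos": joint angles; "qvel": joint speeds; "effort": joint torques, N m; "ee_pos": TCP position; "eef_rot": TCP orientation; "wrist_force": force on the tool from outside, world axes, zero at the start; "wrist_torque": the same for the moment, N m; "width": finger opening in m.
Only numpy, scipy, OpenCV 4.12 (cv2) and the standard library are available. Lean on these libraries where they do the work, as an engineer would, in place of code of your own. Each camera call takes 0.05 s, during which the arm holds its last target. There are 200 camera calls.

## Working session

There is one attempt and no reset: what is moved stays moved. The work goes in short steps, Python scripts to look and compute and a shell command to move; the robot and the scene stay as the last step left them, time stands still between calls to the robot, and variables do not carry over. Pictures are saved under pics/ and viewed, about 12 in all and at most 16, crops included, and the job is handed in when it is done.

```bash
ls; mkdir -p pics
python3 - <<'E'
from plant import manip,cams
import cv2,numpy as np
s=manip.read_state();print(s['time'],s['ee_pos'],np.round(s['eef_rot'],3),s['width'],manip.tip_reach)
for n in('scene','top'):
    p,d=cams.read_camera(n);cv2.imwrite(f'pics/{n}0.png',p[:,:,::-1]);np.save(f'pics/{n}0.npy',d)
    print(n,cams.camera_params(n))
print(cams.camera_params('wrist'))
E
```

```text
pics
0.0 [ 0.15056473 -0.63200786  0.40358682] [[ 0.973  0.232 -0.001]
 [ 0.232 -0.973  0.002]
 [-0.    -0.003 -1.   ]] 0.09273992249181097 0.1861
scene {'intrinsics': array([[370.80026061,   0.        , 313.85820419],
       [  0.        , 370.80026061, 195.60502102],
       [  0.        ,   0.        ,   1.        ]]), 'rvec': array([ 1.71703834,  1.59293185, -0.79427411]), 'tvec': array([-0.01694458, -0.20126656,  1.36646371])}
top {'intrinsics': array([[384.26680587,   0.        , 314.3217065 ],
       [  0.        , 384.26680587, 192.60908502],
       [  0.        ,   0.        ,   1.        ]]), 'rvec': array([ 2.0656842 , -2.16709094,  0.22383137]), 'tvec': array([0.0160411 , 0.52575918, 1.25741686])}
{'intrinsics': array([[357.628373  ,   0.        , 324.33324734],
       [  0.        , 357.628373  , 196.07539771],
       [  0.        ,   0.        ,   1.        ]]), 'hand_eye': array([[-1.08785295e-03, -9.56659381e-01, -2.91207221e-01,
         8.15922147e-02],
       [ 9.99998825e-01, -1.35524872e-03,  7.16533519e-04,
        -2.99620526e-04],
       [-1.08013673e-03, -2.91206099e-01,  9.56659731e-01,
         2.04797735e-02],
       [ 0.00000000e+00,  0.00000000e+00,  0.00000000e+00,
         1.00000000e+00]])}
```

View pics/top0.png

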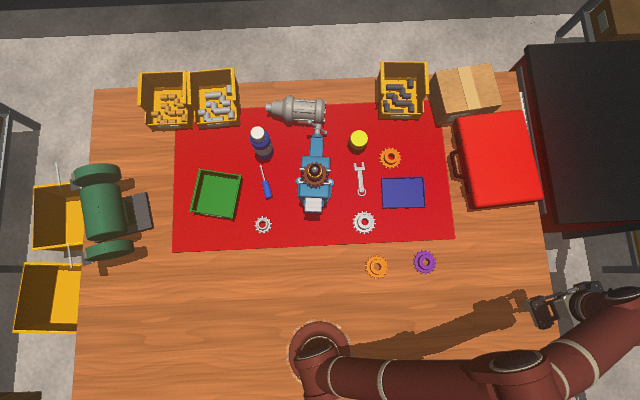

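View pics/scene0.png

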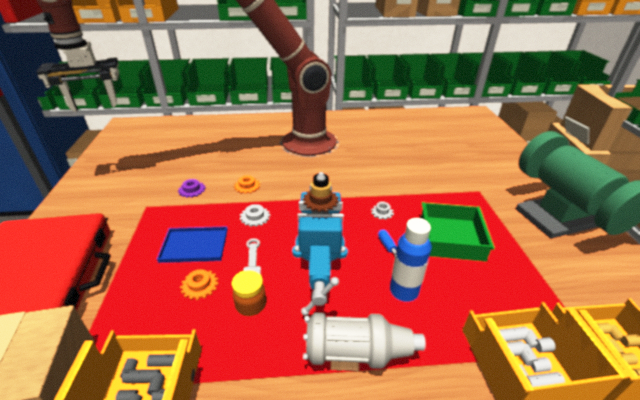

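The top view shows the vice stack at (315,174), tray (403,193), bin (216,194), bright sprockets at (364,222) and (263,225), spray can (260,140) and jar (359,139). The look-alikes are orange at (390,157) and (376,267), and purple at (425,262). The larger bright one at (364,222) should be new_sprocket, so I'll measure it and confirm in a crop.

```bash
cat > h.py <<'E'
from plant import manip,cams
import cv2,numpy as np
def cloud(n,d,T=None):
    c=cams.camera_params(n);K=c['intrinsics'];v,u=np.mgrid[:400,:640]
    P=np.stack([(u-K[0,2])/K[0,0]*d,(v-K[1,2])/K[1,1]*d,d],-1)
    if n=='wrist':
        s=T; H=c['hand_eye']; P=P@H[:3,:3].T+H[:3,3]; return P@np.array(s['eef_rot']).T+np.array(s['ee_pos'])
    R=cv2.Rodrigues(c['rvec'])[0]; return (P-c['tvec'])@R
E
python3 - <<'E'
from h import *
p=cv2.imread('pics/top0.png');W=cloud('top',np.load('pics/top0.npy'))
for n,u,v in[('new',364,222),('small',263,225)]:
    q=W[v-16:v+16,u-16:u+16].reshape(-1,3);m=q[(q[:,2]>.004)];h=q[q[:,2]>.018]
    print(n,m.min(0),m.max(0),'plate centre',(m.min(0)+m.max(0))[:2]/2,'hub',h.mean(0),h.max(0)-h.min(0))
for n,u,v in[('can',259,133),('jar',359,138),('stacktop',315,171)]: print(n,W[v,u])
hsv=cv2.cvtColor(p,cv2.COLOR_BGR2HSV)
for n,lo,hi,x in[('tray',(110,100,60),(130,255,255),(370,165,440,220)),('bin',(45,100,30),(75,255,255),(180,160,255,230))]:
    m=cv2.inRange(hsv,lo,hi)>0;z=np.zeros_like(m);z[x[1]:x[3],x[0]:x[2]]=1;m&=z
    q=W[m];print(n,np.percentile(q[:,2],[2,50,98]));r=q[q[:,2]>(.009 if n=='tray' else .04)] ;r=q if len(r)<30 else r
    print(cv2.minAreaRect(r[:,:2].astype(np.float32)),cv2.minAreaRect(q[:,:2].astype(np.float32)))
q=W[140:215,285:340].reshape(-1,3)
for a,b in[(.15,.17),(.17,.19),(.19,.21),(.21,.225),(.225,.26)]:
    k=q[(q[:,2]>a)&(q[:,2]<b)]; print(a,len(k),k.mean(0),k.min(0),k.max(0)) if len(k) else 0
c=np.hstack([cv2.resize(p[v-30:v+30,u-30:u+30],(400,400),interpolation=2) for u,v in[(364,222),(263,225)]]);cv2.imwrite('pics/c1.png',c)
E
```

```text
new [ 0.26057928 -0.23411695  0.00400314] [0.48151621 0.00597312 1.337849  ] plate centre [ 0.37104774 -0.11407192] hub [ 0.41450028 -0.16714439  0.09232079] [0.19525265 0.20536187 1.31955506]
small [0.26057928 0.00597312 0.00400139] [0.48832199 0.23048024 1.337849  ] plate centre [0.37445063 0.11822668] hub [0.41953996 0.16377618 0.11091024] [0.18695906 0.18639732 1.31932985]
can [0.6958035  0.15668973 0.19489941]
jar [ 0.70730787 -0.17271596  0.07363491]
stacktop [ 0.55754036 -0.01240975  0.22074001]
tray [0.00059978 0.00654646 0.01916663]
((0.4465029835700989, -0.17491823434829712), (0.1634211540222168, 0.49239274859428406), 27.425411224365234) ((0.44756636023521423, -0.17696738243103027), (0.1634211540222168, 0.49701008200645447), 27.425411224365234)
bin [0.00170948 0.00830159 0.05740641]
((0.464591383934021, 0.18516388535499573), (0.5093721151351929, 0.18831107020378113), 61.58293151855469) ((0.464591383934021, 0.18516388535499573), (0.5093721151351929, 0.18831107020378113), 61.58293151855469)
0.15 221 [ 0.55799642 -0.01148882  0.16553611] [ 0.52303091 -0.05056677  0.15521635] [0.60289071 0.02831496 0.16982131]
0.17 56 [ 0.54959148 -0.00933684  0.18153714] [ 0.53725832 -0.04349391  0.1704319 ] [0.57145781 0.01894145 0.18979838]
0.19 61 [ 0.55464603 -0.01163789  0.20388393] [ 0.54291949 -0.03160214  0.19025068] [0.58090152 0.00891777 0.20998973]
0.21 86 [ 0.56258313 -0.01100582  0.22029665] [ 0.54688033 -0.0278163   0.2100564 ] [0.57943422 0.00558806 0.22483786]
0.225 21 [ 0.56210808 -0.0108929   0.22924029] [ 0.55399415 -0.01860057  0.22514813] [0.57176833 0.00274634 0.23622913]
```

View pics/c1.png

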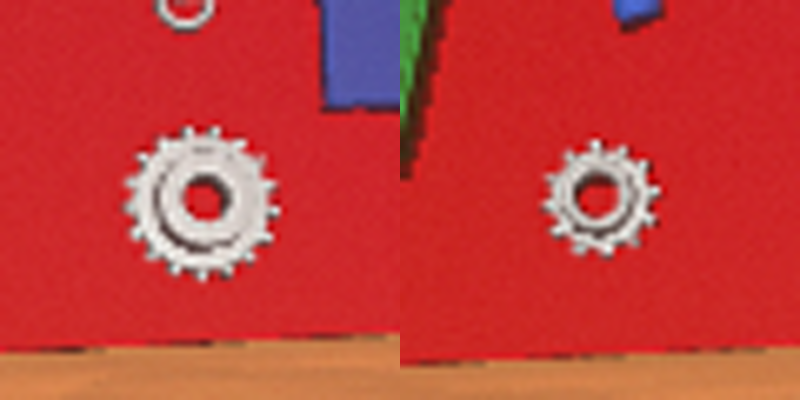

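The crop confirms it: the left one (364,222) is clearly the larger, about 23 px across against 18, with its hub up, so it is new_sprocket. Zero-depth pixels spoiled the extents, so I'll filter them out.

Run:
```python
from h import *
p=cv2.imread('pics/top0.png');D=np.load('pics/top0.npy');W=cloud('top',D);ok=(D>.5)
print('mat z',np.median(W[235,200:250,2]))
for n,u,v in[('new',364,222),('small',263,225)]:
    w=W[v-16:v+16,u-16:u+16];o=ok[v-16:v+16,u-16:u+16]&(w[...,2]<.06);q=w[o]
    m=q[q[:,2]>.006];h=q[q[:,2]>.02]
    print(n,cv2.minEnclosingCircle(m[:,:2].astype(np.float32)),'hub',cv2.minEnclosingCircle(h[:,:2].astype(np.float32)),h[:,2].max())
hsv=cv2.cvtColor(p,cv2.COLOR_BGR2HSV)
for n,lo,hi,x in[('tray',(105,80,40),(135,255,255),(370,165,440,220)),('bin',(45,80,20),(80,255,255),(180,160,255,230))]:
    m=cv2.inRange(hsv,lo,hi)>0;z=np.zeros_like(m);z[x[1]:x[3],x[0]:x[2]]=1;q=W[m&z&ok]
    print(n,cv2.minAreaRect(q[:,:2].astype(np.float32)),np.percentile(q,[1,99],axis=0))
s=manip.read_state()
```

```text
mat z 0.0032226013462223133
new ((0.4269472062587738, -0.17652027308940887), 0.07404093444347382) hub ((0.42726221680641174, -0.17780764400959015), 0.02892306074500084) 0.03680552137970451
small ((0.43355628848075867, 0.1805519461631775), 0.07311856001615524) hub ((0.43135952949523926, 0.17448435723781586), 0.018376415595412254) 0.03296199496302604
tray ((0.521143913269043, -0.32125547528266907), (0.1499478965997696, 0.10996295511722565), 86.81541442871094) [[ 4.67825412e-01 -3.92566018e-01  6.49321005e-05]
 [ 5.75968378e-01 -2.48014217e-01  2.11363762e-02]]
bin ((0.5427098274230957, 0.3285156786441803), (0.1491026133298874, 0.15401098132133484), 77.77886962890625) [[0.46350507 0.24984681 0.00101118]
 [0.61972579 0.40783451 0.05776762]]
```

```bash
python3 -m inch '[{"xyz":[0,0,-0.043],"spin":0.117},{"xyz":[0,0,-0.043],"spin":0.117},{"xyz":[0.034,-0.05,0]},{"xyz":[0.034,-0.05,0]},{"xyz":[0.034,-0.05,0]},{"xyz":[0.034,-0.05,0]},{"xyz":[0.034,-0.05,0]},{"xyz":[0.034,-0.05,0]}]' 30
```

```text
invalid input at $[0]: expected keys xyz, spin, gripper
```

```bash
python3 -m inch '[{"xyz":[0,0,-0.043],"spin":0.117,"gripper":0},{"xyz":[0,0,-0.043],"spin":0.117,"gripper":0},{"xyz":[0.034,-0.05,0],"spin":0,"gripper":0},{"xyz":[0.034,-0.05,0],"spin":0,"gripper":0},{"xyz":[0.034,-0.05,0],"spin":0,"gripper":0},{"xyz":[0.034,-0.05,0],"spin":0,"gripper":0},{"xyz":[0.034,-0.05,0],"spin":0,"gripper":0},{"xyz":[0.034,-0.05,0],"spin":0,"gripper":0}]' 30; python3 -m inch '[{"xyz":[0.034,-0.05,0],"spin":0,"gripper":0},{"xyz":[0.034,-0.05,0],"spin":0,"gripper":0},{"xyz":[0.034,-0.05,0],"spin":0,"gripper":0},{"xyz":[0.034,-0.05,0],"spin":0,"gripper":0},{"xyz":[0.034,-0.05,0],"spin":0,"gripper":0},{"xyz":[0,0,0],"spin":0,"gripper":0},{"xyz":[0,0,0],"spin":0,"gripper":0}]'
```

```text
time: 1.1
ee_pos: [0.3554, -0.3304, 0.4905]
eef_rot: [[1.0, -0.0, -0.0], [-0.0, -1.0, 0.0], [-0.0, -0.0, -1.0]]
wrist_force: [1.6, 0.9, -0.0]
width: 0.0929
time: 1.98
ee_pos: [0.5244, -0.0828, 0.4902]
eef_rot: [[1.0, -0.0, -0.002], [-0.0, -1.0, -0.001], [-0.002, 0.001, -1.0]]
wrist_force: [-0.1, -0.5, 0.4]
width: 0.0933
```

```bash
python3 -m inch '[{"xyz":[0.019,-0.036,0],"spin":0,"gripper":0},{"xyz":[0.019,-0.036,0],"spin":0,"gripper":0},{"xyz":[0,0,0],"spin":0,"gripper":0},{"xyz":[0,0,0],"spin":0,"gripper":0}]'
cat >> h.py <<'E'
def wrist(name):
    s=manip.read_state();p,d=cams.read_camera('wrist');cv2.imwrite(f'pics/{name}.png',p[:,:,::-1]);W=cloud('wrist',d,s);W[d<.05]=np.nan
    np.save(f'pics/{name}.npy',W);print('tcp',np.round(s['ee_pos'],4));return p,W
def ray(u,v,z,s=None):
    "world point on pixel ray at height z"
    s=s or manip.read_state();c=cams.camera_params('wrist');K=c['intrinsics'];H=c['hand_eye'];R=np.array(s['eef_rot'])
    o=R@H[:3,3]+s['ee_pos'];r=R@H[:3,:3]@np.array([(u-K[0,2])/K[0,0],(v-K[1,2])/K[1,1],1]);return o+r*(z-o[2])/r[2]
def band(W,a,b,c,r=.06):
    q=W.reshape(-1,3);q=q[np.isfinite(q[:,2])];q=q[(q[:,2]>a)&(q[:,2]<b)&(np.hypot(q[:,0]-c[0],q[:,1]-c[1])<r)];return q
E
python3 - <<'E'
from h import *
p,W=wrist('w1')
for z in np.arange(.15,.24,.005):
    q=band(W,z,z+.005,(.563,-.011))
    if len(q)>5: print(round(z,3),len(q),np.round(np.median(q,0),4),cv2.minEnclosingCircle(q[:,:2].astype(np.float32)))
E
```

```text
time: 2.48
ee_pos: [0.5622, -0.0126, 0.4906]
eef_rot: [[1.0, -0.004, -0.001], [-0.004, -1.0, -0.002], [-0.001, 0.002, -1.0]]
wrist_force: [0.2, -0.7, -0.1]
width: 0.0932
tcp [ 0.5622 -0.0126  0.4906]
0.155 10 [ 0.5927 -0.0066  0.1596] ((0.565342366695404, -0.01179569773375988), 0.03891897574067116)
0.16 952 [ 0.5768 -0.0142  0.1644] ((0.5635184645652771, -0.011661788448691368), 0.04065187647938728)
0.165 1555 [ 0.5792 -0.0112  0.1657] ((0.5636184215545654, -0.011810808442533016), 0.0400150790810585)
0.17 53 [ 0.5858 -0.0138  0.1725] ((0.5728054046630859, -0.012083269655704498), 0.023097161203622818)
0.175 61 [ 0.5853 -0.0104  0.1774] ((0.5716598629951477, -0.0106167271733284), 0.023467134684324265)
0.18 399 [ 0.5803 -0.0129  0.1832] ((0.5642045140266418, -0.011834967881441116), 0.02482353150844574)
0.185 61 [ 0.5823 -0.0105  0.1874] ((0.5705913305282593, -0.010611023753881454), 0.02110869437456131)
0.19 75 [ 0.5825 -0.0129  0.1921] ((0.5725122690200806, -0.010788265615701675), 0.019916778430342674)
0.195 78 [ 0.5823 -0.0121  0.1977] ((0.5725579261779785, -0.011613387614488602), 0.020080113783478737)
0.2 255 [ 0.5773 -0.0106  0.2043] ((0.5635718703269958, -0.011841985397040844), 0.02196657843887806)
0.205 467 [ 0.5751 -0.0128  0.2058] ((0.563639760017395, -0.011747283861041069), 0.02165328338742256)
0.21 155 [ 0.5718 -0.012   0.2128] ((0.5668349862098694, -0.012421377003192902), 0.017029399052262306)
0.215 239 [ 0.5692 -0.0114  0.218 ] ((0.5635417103767395, -0.011679657734930515), 0.017598390579223633)
0.22 991 [ 0.5657 -0.012   0.2215] ((0.5638085603713989, -0.011754634790122509), 0.017428522929549217)
0.225 167 [ 0.5667 -0.012   0.2271] ((0.5638683438301086, -0.011666637845337391), 0.007659961003810167)
0.23 132 [ 0.5639 -0.012   0.2313] ((0.5635786056518555, -0.01164918951690197), 0.00470658577978611)
```

View pics/w1.png

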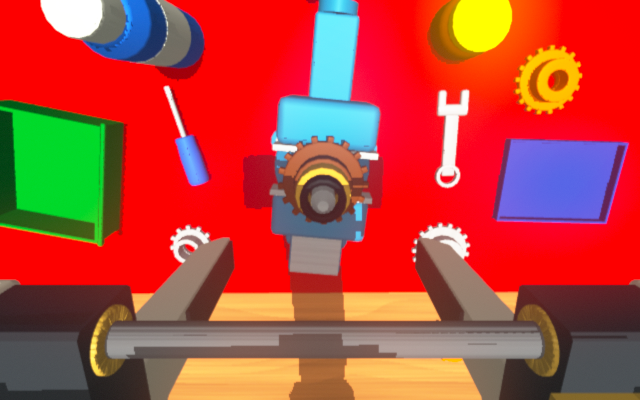

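View w1 shows the collar, bush and rusty sprocket stack at (322,195), fingers open on both sides. The depth fit puts the axle at (0.5637,-0.0117) with the collar top at 0.2215. The ring radii match (17.5, 22, 25, 40.5 mm), and the vice base is at about z=0.0025.

```bash
python3 -m inch '[{"xyz":[0.0015,-0.001,0.05],"spin":0,"gripper":0.3},{"xyz":[0,0,0.03],"spin":0,"gripper":0.3},{"xyz":[0,0,0.0166],"spin":0,"gripper":0.3},{"xyz":[0,0,0],"spin":0,"gripper":0.3},{"xyz":[0,0,0],"spin":0,"gripper":1},{"xyz":[0,0,0],"spin":0,"gripper":1},{"xyz":[0,0,0],"spin":0,"gripper":1},{"xyz":[0,0,0],"spin":0,"gripper":1}]' 25;python3 -m inch '[{"xyz":[0,0,0],"spin":0,"gripper":1},{"xyz":[0,0,0],"spin":0,"gripper":1},{"xyz":[0,0,0],"spin":0,"gripper":1}]'
```

```text
time: 3.52
ee_pos: [0.5643, -0.0095, 0.3948]
eef_rot: [[1.0, -0.0, 0.001], [-0.0, -1.0, -0.0], [0.001, 0.0, -1.0]]
wrist_force: [0.2, 0.1, 1.5]
width: 0.0336
time: 3.9
ee_pos: [0.5643, -0.0095, 0.3947]
eef_rot: [[1.0, -0.0, 0.001], [-0.0, -1.0, -0.0], [0.001, 0.0, -1.0]]
wrist_force: [-1.4, -1.2, 4.5]
width: 0.0336
```

```bash
python3 -m inch '[{"xyz":[0,0,-0.025],"spin":0,"gripper":1},{"xyz":[0,0,-0.03],"spin":0,"gripper":1},{"xyz":[0,0,0],"spin":0,"gripper":1},{"xyz":[-0.0119,0.0517,0],"spin":0,"gripper":1},{"xyz":[-0.0119,0.0517,0],"spin":0,"gripper":1},{"xyz":[-0.0119,0.0517,0],"spin":0,"gripper":1},{"xyz":[-0.0119,0.0517,0],"spin":0,"gripper":1},{"xyz":[-0.0119,0.0517,0],"spin":0,"gripper":1}]';python3 -m inch '[{"xyz":[-0.0119,0.0517,0],"spin":0,"gripper":1},{"xyz":[0,0,0],"spin":0,"gripper":1},{"xyz":[0,0,0],"spin":0,"gripper":1},{"xyz":[0,0,0],"spin":0,"gripper":1}]'
python3 - <<'E'
from h import *
p,W=wrist('w2')
hsv=cv2.cvtColor(p,cv2.COLOR_RGB2HSV);m=cv2.inRange(hsv,(105,80,40),(135,255,255))>0
q=W[m];q=q[np.isfinite(q[:,2])&(q[:,2]<.025)&(q[:,0]<.6)&(abs(q[:,1]+.32)<.1)];print(cv2.minAreaRect(q[:,:2].astype(np.float32)),np.percentile(q[:,2],[2,30,50,98]))
E
```

```text
time: 4.9
ee_pos: [0.5039, -0.2691, 0.4472]
eef_rot: [[1.0, 0.0, -0.003], [0.0, -1.0, 0.002], [-0.003, -0.002, -1.0]]
wrist_force: [0.4, 0.0, -0.5]
width: 0.0335
time: 5.4
ee_pos: [0.4935, -0.3177, 0.4485]
eef_rot: [[1.0, 0.003, -0.001], [0.003, -1.0, 0.002], [-0.001, -0.002, -1.0]]
wrist_force: [-0.8, -0.2, -0.3]
width: 0.0336
tcp [ 0.4935 -0.3177  0.4485]
((0.5219955444335938, -0.3227733373641968), (0.14906159043312073, 0.1092318668961525), 88.08998107910156) [0.00403836 0.00532123 0.00579776 0.01713151]
```

View pics/w2.png

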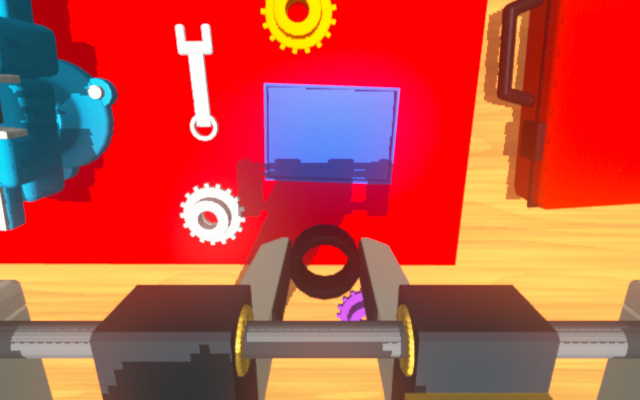

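View w2 shows the tray at (332,135), empty, with the collar held level at (325,262). The tray fit is (0.522,-0.3228) with its floor at 0.0055.

```bash
python3 -m inch '[{"xyz":[0,0,0.05],"spin":0,"gripper":1},{"xyz":[0,0,0.055],"spin":0,"gripper":1},{"xyz":[0,0,0.055],"spin":0,"gripper":1},{"xyz":[0,0,0.05],"spin":0,"gripper":1},{"xyz":[0,0,0.025],"spin":0,"gripper":1},{"xyz":[0,0,0.01],"spin":0,"gripper":1},{"xyz":[0,0,0],"spin":0,"gripper":1},{"xyz":[0,0,0],"spin":0,"gripper":1}]'
```

```text
time: 6.45
ee_pos: [0.4934, -0.3196, 0.2056]
eef_rot: [[1.0, 0.0, 0.003], [0.0, -1.0, -0.001], [0.003, 0.001, -1.0]]
wrist_force: [0.5, -0.4, 0.0]
width: 0.0335
```

```bash
python3 -m inch '[{"xyz":[0,0,0.006],"spin":0,"gripper":1},{"xyz":[0,0,0.003],"spin":0,"gripper":1},{"xyz":[0,0,0.001],"spin":0,"gripper":1},{"xyz":[0,0,0],"spin":0,"gripper":1}]'
```

```text
time: 6.95
ee_pos: [0.4927, -0.3196, 0.1948]
eef_rot: [[1.0, -0.0, -0.0], [-0.0, -1.0, -0.0], [-0.0, 0.0, -1.0]]
wrist_force: [-0.9, 1.0, 4.7]
width: 0.0335
```

```bash
python3 -m inch '[{"xyz":[0,0,0],"spin":0,"gripper":0.35},{"xyz":[0,0,0],"spin":0,"gripper":0.35},{"xyz":[0,0,-0.02],"spin":0,"gripper":0.35},{"xyz":[0,0,-0.05],"spin":0,"gripper":0.35},{"xyz":[0,0,-0.06],"spin":0,"gripper":0.35},{"xyz":[0,0,-0.06],"spin":0,"gripper":0.35},{"xyz":[0,0,-0.055],"spin":0,"gripper":0.35},{"xyz":[0,0,0],"spin":0,"gripper":0.35}]'
python3 -m inch '[{"xyz":[0.0118,-0.0513,0],"spin":0,"gripper":0.35},{"xyz":[0.0118,-0.0513,0],"spin":0,"gripper":0.35},{"xyz":[0.0118,-0.0513,0],"spin":0,"gripper":0.35},{"xyz":[0.0118,-0.0513,0],"spin":0,"gripper":0.35},{"xyz":[0.0118,-0.0513,0],"spin":0,"gripper":0.35},{"xyz":[0.0118,-0.0513,0],"spin":0,"gripper":0.35},{"xyz":[0,0,0],"spin":0,"gripper":0.35},{"xyz":[0,0,0],"spin":0,"gripper":0.35}]'
python3 - <<'E'
from h import *
p,W=wrist('w3')
for a,b in[(.175,.187),(.200,.209)]:
    q=band(W,a,b,(.563,-.011),.035);print(a,len(q),np.median(q[:,2]),cv2.minEnclosingCircle(q[:,:2].astype(np.float32)))
p,d=cams.read_camera('top');W=cloud('top',d);q=band(W,.014,.05,(.521,-.321),.048);print('tray top cam',len(q),np.median(q,0));cv2.imwrite('pics/t3.png',np.hstack([cv2.resize(p[160:260,340:440,::-1],(400,400)),cv2.resize(cv2.imread('pics/w3.png')[100:300,220:420],(400,400))]))
E
```

```text
time: 7.95
ee_pos: [0.4936, -0.3199, 0.4443]
eef_rot: [[1.0, -0.0, 0.01], [-0.0, -1.0, -0.006], [0.01, 0.006, -1.0]]
wrist_force: [0.5, 0.1, 0.4]
width: 0.0608
time: 8.95
ee_pos: [0.5634, -0.0125, 0.4379]
eef_rot: [[1.0, -0.001, -0.003], [-0.001, -1.0, -0.001], [-0.003, 0.001, -1.0]]
wrist_force: [-0.3, -1.5, 0.5]
width: 0.0602
tcp [ 0.5634 -0.0125  0.4379]
0.175 758 0.18303462641297305 ((0.5643178224563599, -0.01158769428730011), 0.02497088722884655)
0.2 2413 0.2054006608226711 ((0.5637158751487732, -0.011885682120919228), 0.022023282945156097)
tray top cam 50 [ 0.49203813 -0.32078472  0.02143919]
```

View pics/t3.png

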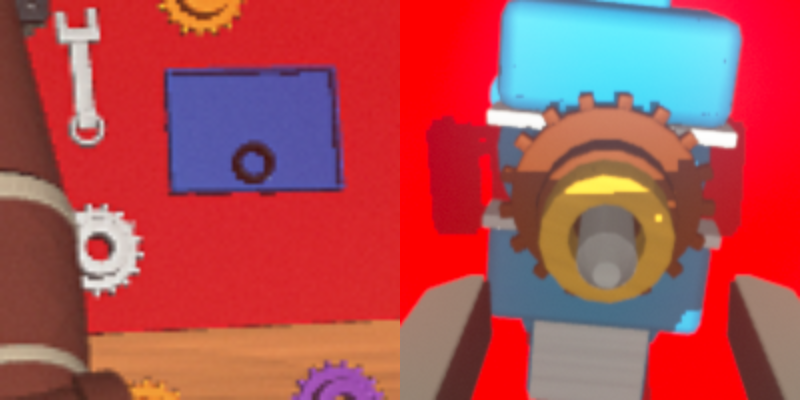

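The crop shows the collar lying flat in the tray at (253,161) and the bush on top of the stack. The bush is at (0.5637,-0.0119) with its top at 0.2054. Next I grip the bush.

```bash
python3 -m inch '[{"xyz":[0,-0.0005,0.03],"spin":0,"gripper":0.3},{"xyz":[0,0,0.025],"spin":0,"gripper":0.3},{"xyz":[0,0,0.01],"spin":0,"gripper":0.3},{"xyz":[0,0,0],"spin":0,"gripper":0.3},{"xyz":[0,0,0],"spin":0,"gripper":1},{"xyz":[0,0,0],"spin":0,"gripper":1},{"xyz":[0,0,0],"spin":0,"gripper":1},{"xyz":[0,0,0],"spin":0,"gripper":1}]' 25
```

```text
time: 10.05
ee_pos: [0.5638, -0.0113, 0.3749]
eef_rot: [[1.0, -0.0, 0.001], [-0.0, -1.0, -0.0], [0.001, 0.0, -1.0]]
wrist_force: [-1.5, -0.8, 3.1]
width: 0.0427
```

```bash
python3 -m inch '[{"xyz":[0,0,0],"spin":0,"gripper":1},{"xyz":[0,0,-0.025],"spin":0,"gripper":1},{"xyz":[0,0,-0.05],"spin":0,"gripper":1},{"xyz":[0,0,0],"spin":0,"gripper":1},{"xyz":[-0.003,0.052,0],"spin":0,"gripper":1},{"xyz":[-0.003,0.052,0],"spin":0,"gripper":1},{"xyz":[-0.003,0.052,0],"spin":0,"gripper":1},{"xyz":[-0.003,0.052,0],"spin":0,"gripper":1}]';python3 -m inch '[{"xyz":[-0.003,0.052,0],"spin":0,"gripper":1},{"xyz":[-0.003,0.052,0],"spin":0,"gripper":1},{"xyz":[0,0,0.05],"spin":0,"gripper":1},{"xyz":[0,0,0.06],"spin":0,"gripper":1},{"xyz":[0,0,0.06],"spin":0,"gripper":1},{"xyz":[0,0,0.04],"spin":0,"gripper":1},{"xyz":[0,0,0],"spin":0,"gripper":1},{"xyz":[0,0,0],"spin":0,"gripper":1}]'
```

```text
time: 11.05
ee_pos: [0.551, -0.2206, 0.4473]
eef_rot: [[1.0, 0.0, -0.003], [0.0, -1.0, 0.001], [-0.003, -0.001, -1.0]]
wrist_force: [0.7, -0.5, -0.6]
width: 0.0423
time: 12.05
ee_pos: [0.5461, -0.3234, 0.2401]
eef_rot: [[1.0, -0.0, 0.002], [-0.0, -1.0, -0.001], [0.002, 0.001, -1.0]]
wrist_force: [-0.1, 0.1, 0.3]
width: 0.0429
```

```bash
python3 -m inch '[{"xyz":[0,0,0.02],"spin":0,"gripper":1},{"xyz":[0,0,0.014],"spin":0,"gripper":1},{"xyz":[0,0,0.005],"spin":0,"gripper":1},{"xyz":[0,0,0.002],"spin":0,"gripper":1},{"xyz":[0,0,0.001],"spin":0,"gripper":1},{"xyz":[0,0,0],"spin":0,"gripper":1}]'
```

```text
time: 12.8
ee_pos: [0.5457, -0.3233, 0.1976]
eef_rot: [[1.0, -0.0, 0.001], [-0.0, -1.0, -0.0], [0.001, 0.0, -1.0]]
wrist_force: [-0.4, -0.7, -1.6]
width: 0.0427
```

```bash
python3 -m inch '[{"xyz":[0,0,0.0015],"spin":0,"gripper":1},{"xyz":[0,0,0],"spin":0,"gripper":1},{"xyz":[0,0,0],"spin":0,"gripper":0.3},{"xyz":[0,0,0],"spin":0,"gripper":0.3},{"xyz":[0,0,-0.02],"spin":0,"gripper":0.3},{"xyz":[0,0,-0.05],"spin":0,"gripper":0.3},{"xyz":[0,0,-0.06],"spin":0,"gripper":0.3},{"xyz":[0,0,-0.06],"spin":0,"gripper":0.3}]'
python3 -m inch '[{"xyz":[0,0,-0.052],"spin":0,"gripper":0.3},{"xyz":[0.003,-0.052,0],"spin":0,"gripper":0.3},{"xyz":[0.003,-0.052,0],"spin":0,"gripper":0.3},{"xyz":[0.003,-0.052,0],"spin":0,"gripper":0.3},{"xyz":[0.003,-0.052,0],"spin":0,"gripper":0.3},{"xyz":[0.003,-0.052,0],"spin":0,"gripper":0.3},{"xyz":[0.003,-0.052,0],"spin":0,"gripper":0.3},{"xyz":[0,0,0],"spin":0,"gripper":0.3}]'
python3 -m inch '[{"xyz":[0,0,0],"spin":0,"gripper":0.3}]'
python3 - <<'E'
from h import *
p,W=wrist('w4')
for a,b in[(.15,.17),(.175,.188),(.225,.236)]:
    q=band(W,a,b,(.563,-.011),.045);print(a,len(q),np.median(q[:,2]),cv2.minEnclosingCircle(q[:,:2].astype(np.float32)))
p,d=cams.read_camera('top');W=cloud('top',d)
for c in[(.493,-.32),(.546,-.323)]: q=band(W,.015,.05,c,.027);print('tray',len(q),np.median(q,0))
cv2.imwrite('pics/t4.png',np.hstack([cv2.resize(p[160:260,340:440,::-1],(400,400)),cv2.resize(cv2.imread('pics/w4.png')[100:300,220:420],(400,400))]))
E
```

```text
time: 13.8
ee_pos: [0.5453, -0.3231, 0.3889]
eef_rot: [[1.0, -0.0, 0.001], [-0.0, -1.0, -0.001], [0.001, 0.001, -1.0]]
wrist_force: [1.1, -0.5, 0.2]
width: 0.0654
time: 14.8
ee_pos: [0.5633, -0.0052, 0.4392]
eef_rot: [[1.0, 0.01, 0.002], [0.01, -1.0, 0.004], [0.002, -0.004, -1.0]]
wrist_force: [0.5, 0.2, -0.8]
width: 0.065
time: 14.92
ee_pos: [0.5634, -0.0119, 0.4386]
eef_rot: [[1.0, -0.001, 0.001], [-0.001, -1.0, -0.001], [0.001, 0.001, -1.0]]
wrist_force: [-1.6, -0.6, -0.2]
width: 0.0645
tcp [ 0.5634 -0.0119  0.4386]
0.15 3832 0.1652643005442455 ((0.5634709000587463, -0.011689083650708199), 0.04071708023548126)
0.175 2637 0.1834298342732837 ((0.563739538192749, -0.011736399494111538), 0.02509414032101631)
0.225 433 0.2295048359899907 ((0.5630073547363281, -0.011777730658650398), 0.007110286504030228)
tray 53 [ 0.48885578 -0.31956254  0.02167491]
tray 101 [ 0.54524938 -0.32312649  0.02662732]
```

View pics/t4.png

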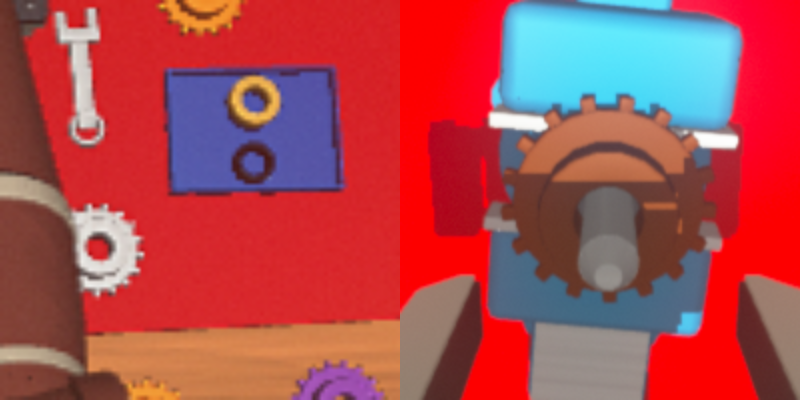

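Both rings lie flat in the tray: bush at (253,101), collar at (253,161). The bare rusty sprocket is still on the pin, with its plate top at 0.165. I grip its hub.

```bash
python3 -m inch '[{"xyz":[0,0,0.04],"spin":0,"gripper":0.25},{"xyz":[0,0,0.032],"spin":0,"gripper":0.25},{"xyz":[0,0,0.012],"spin":0,"gripper":0.25},{"xyz":[0,0,0],"spin":0,"gripper":0.25},{"xyz":[0,0,0],"spin":0,"gripper":1},{"xyz":[0,0,0],"spin":0,"gripper":1},{"xyz":[0,0,0],"spin":0,"gripper":1},{"xyz":[0,0,0],"spin":0,"gripper":1}]' 40
```

```text
time: 16.02
ee_pos: [0.5639, -0.0113, 0.3546]
eef_rot: [[1.0, -0.0, 0.002], [-0.0, -1.0, -0.0], [0.002, 0.0, -1.0]]
wrist_force: [-0.5, -1.1, 5.0]
width: 0.0492
```

```bash
python3 -m inch '[{"xyz":[0,0,-0.02],"spin":0,"gripper":1},{"xyz":[0,0,-0.04],"spin":0,"gripper":1},{"xyz":[0,0,-0.035],"spin":0,"gripper":1},{"xyz":[0,0,0],"spin":0,"gripper":1},{"xyz":[-0.003,-0.0486,0],"spin":0,"gripper":1},{"xyz":[-0.003,-0.0486,0],"spin":0,"gripper":1},{"xyz":[-0.003,-0.0486,0],"spin":0,"gripper":1},{"xyz":[-0.003,-0.0486,0],"spin":0,"gripper":1}]';python3 -m inch '[{"xyz":[-0.003,-0.0486,0],"spin":0,"gripper":1},{"xyz":[-0.003,-0.0486,0],"spin":0,"gripper":1},{"xyz":[-0.003,-0.0486,0],"spin":0,"gripper":1},{"xyz":[0,0,0],"spin":0,"gripper":1},{"xyz":[0,0,0],"spin":0,"gripper":1}]'
python3 - <<'E'
from h import *
p,W=wrist('w5')
hsv=cv2.cvtColor(p,cv2.COLOR_RGB2HSV);m=cv2.inRange(hsv,(45,80,20),(80,255,255))>0
q=W[m];q=q[np.isfinite(q[:,2])&(q[:,2]<.06)];print(len(q),cv2.minAreaRect(q[:,:2].astype(np.float32)),np.percentile(q,[1,50,99],axis=0))
E
```

```text
time: 17.02
ee_pos: [0.5509, 0.1843, 0.4455]
eef_rot: [[1.0, -0.0, -0.005], [-0.0, -1.0, -0.002], [-0.005, 0.002, -1.0]]
wrist_force: [0.7, -0.5, -4.1]
width: 0.0492
time: 17.65
ee_pos: [0.5425, 0.3284, 0.4458]
eef_rot: [[1.0, 0.0, -0.004], [0.0, -1.0, -0.004], [-0.004, 0.004, -1.0]]
wrist_force: [-0.2, -0.7, -3.8]
width: 0.0494
tcp [0.5425 0.3284 0.4458]
11912 ((0.5470963716506958, 0.4587193429470062), (0.1437729150056839, 0.4459502696990967), 9.986381530761719) [[0.4950606  0.2482496  0.00481794]
 [0.56477238 0.33543979 0.00692147]
 [0.62471611 0.62577953 0.05684764]]
```

View pics/w5.png

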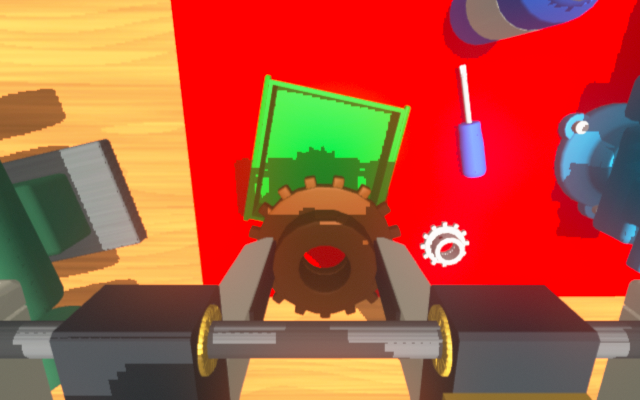

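View w5 shows the bin at (325,155), turned about 11°, with the rusty sprocket held level above it. It agrees with the top-camera position, so I lower and release.

```bash
python3 -m inch '[{"xyz":[0,0,0.05],"spin":0,"gripper":1},{"xyz":[0,0,0.055],"spin":0,"gripper":1},{"xyz":[0,0,0.055],"spin":0,"gripper":1},{"xyz":[0,0,0.045],"spin":0,"gripper":1},{"xyz":[0,0,0.02],"spin":0,"gripper":1},{"xyz":[0,0,0.009],"spin":0,"gripper":1},{"xyz":[0,0,0],"spin":0,"gripper":1},{"xyz":[0,0,0],"spin":0,"gripper":1}]'
```

```text
time: 18.7
ee_pos: [0.5433, 0.3289, 0.2161]
eef_rot: [[1.0, -0.001, 0.002], [-0.001, -1.0, 0.001], [0.002, -0.001, -1.0]]
wrist_force: [0.2, -0.2, -3.1]
width: 0.0494
```

```bash
python3 -m inch '[{"xyz":[0,0,0.009],"spin":0,"gripper":1},{"xyz":[0,0,0.001],"spin":0,"gripper":1},{"xyz":[0,0,0],"spin":0,"gripper":0.25},{"xyz":[0,0,0],"spin":0,"gripper":0.25},{"xyz":[0,0,-0.02],"spin":0,"gripper":0.25},{"xyz":[0,0,-0.05],"spin":0,"gripper":0.25},{"xyz":[0,0,-0.06],"spin":0,"gripper":0.25},{"xyz":[0,0,-0.06],"spin":0,"gripper":0.25}]'
python3 -m inch '[{"xyz":[0,0,-0.05],"spin":0,"gripper":0.25},{"xyz":[-0.0116,0.0507,0],"spin":0,"gripper":0.25},{"xyz":[-0.0116,0.0507,0],"spin":0,"gripper":0.25},{"xyz":[-0.0116,0.0507,0],"spin":0,"gripper":0.25},{"xyz":[-0.0116,0.0507,0],"spin":0,"gripper":0.25},{"xyz":[-0.0116,0.0507,0],"spin":0,"gripper":0.25},{"xyz":[-0.0116,0.0507,0],"spin":0,"gripper":0.25},{"xyz":[-0.0116,0.0507,0],"spin":0,"gripper":0.25}]'
python3 -m inch '[{"xyz":[-0.0116,0.0507,0],"spin":0,"gripper":0.25},{"xyz":[-0.0116,0.0507,0],"spin":0,"gripper":0.25},{"xyz":[-0.0116,0.0507,0],"spin":0,"gripper":0.25},{"xyz":[0,0,0],"spin":0,"gripper":0.25},{"xyz":[0,0,0],"spin":0,"gripper":0.25}]'
python3 - <<'E'
from h import *
p,W=wrist('w6')
for a,b in[(.007,.02),(.022,.04)]:
    q=band(W,a,b,(.427,-.178),.05);print(a,len(q),np.median(q[:,2]),cv2.minEnclosingCircle(q[:,:2].astype(np.float32)))
p,d=cams.read_camera('top');W=cloud('top',d)
q=band(W,.01,.045,(.543,.3285),.055);print('bin',len(q),np.median(q,0))
cv2.imwrite('pics/t6.png',np.hstack([cv2.resize(p[150:250,170:270,::-1],(400,400)),cv2.resize(cv2.imread('pics/w6.png')[60:260,220:420],(400,400))]))
E
```

```text
time: 19.7
ee_pos: [0.5424, 0.3288, 0.3986]
eef_rot: [[1.0, 0.0, 0.002], [0.0, -1.0, 0.002], [0.002, -0.002, -1.0]]
wrist_force: [0.4, 1.1, -0.2]
width: 0.0694
time: 20.7
ee_pos: [0.4605, -0.0274, 0.4466]
eef_rot: [[1.0, 0.0, 0.004], [0.0, -1.0, -0.0], [0.004, 0.0, -1.0]]
wrist_force: [1.1, -0.9, 0.6]
width: 0.0695
time: 21.32
ee_pos: [0.4266, -0.1773, 0.4458]
eef_rot: [[1.0, 0.0, 0.002], [0.0, -1.0, 0.0], [0.002, -0.0, -1.0]]
wrist_force: [-0.1, 0.8, 0.8]
width: 0.0696
tcp [ 0.4266 -0.1773  0.4458]
0.007 1692 0.010429172045491042 ((0.4222860038280487, -0.17734484374523163), 0.04062986001372337)
0.022 1165 0.028453109060224635 ((0.4223543703556061, -0.177254781126976), 0.025001851841807365)
bin 398 [0.54026633 0.32628224 0.01688627]
```

View pics/t6.png

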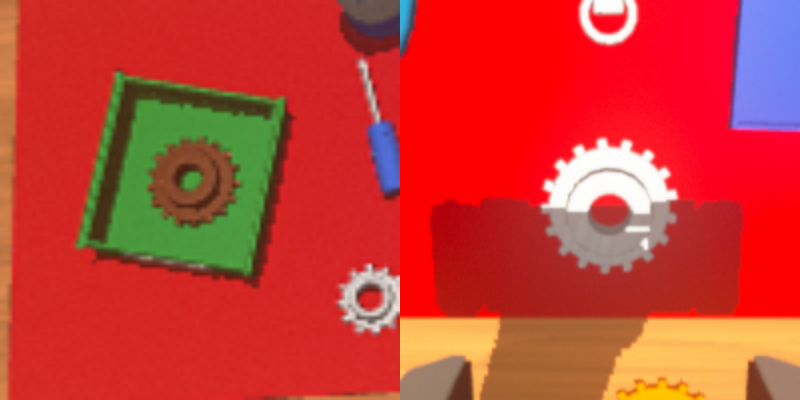

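The rusty sprocket lies flat in the bin at (190,180) in the left crop. The bright large sprocket is under the gripper at (609,205) in the right crop, fitted at (0.4223,-0.1773) with plate radius 40.6 mm and hub radius 25 mm, so its size is right.

```bash
python3 -m inch '[{"xyz":[-0.0043,0,0.05],"spin":0,"gripper":0.25},{"xyz":[0,0,0.055],"spin":0,"gripper":0.25},{"xyz":[0,0,0.055],"spin":0,"gripper":0.25},{"xyz":[0,0,0.05],"spin":0,"gripper":0.25},{"xyz":[0,0,0.02],"spin":0,"gripper":0.25},{"xyz":[0,0,0],"spin":0,"gripper":0.25},{"xyz":[0,0,0],"spin":0,"gripper":0.25}]'
```

```text
time: 22.3
ee_pos: [0.4231, -0.1775, 0.2156]
eef_rot: [[1.0, 0.001, 0.002], [0.001, -1.0, -0.0], [0.002, 0.0, -1.0]]
wrist_force: [0.3, 0.2, 0.4]
width: 0.0697
```

```bash
python3 -m inch '[{"xyz":[-0.0005,0,0.012],"spin":0,"gripper":0.25},{"xyz":[0,0,0.004],"spin":0,"gripper":0.25},{"xyz":[0,0,0],"spin":0,"gripper":0.25},{"xyz":[0,0,0],"spin":0,"gripper":1},{"xyz":[0,0,0],"spin":0,"gripper":1},{"xyz":[0,0,0],"spin":0,"gripper":1},{"xyz":[0,0,0],"spin":0,"gripper":1},{"xyz":[0,0,0],"spin":0,"gripper":1}]' 40
```

```text
time: 23.3
ee_pos: [0.4218, -0.1779, 0.1988]
eef_rot: [[1.0, -0.0, 0.0], [-0.0, -1.0, 0.0], [0.0, -0.0, -1.0]]
wrist_force: [0.2, 0.1, 2.9]
width: 0.0488
```

```bash
python3 -m inch '[{"xyz":[0,0,-0.03],"spin":0,"gripper":1},{"xyz":[0,0,-0.055],"spin":0,"gripper":1},{"xyz":[0,0,-0.06],"spin":0,"gripper":1},{"xyz":[0,0,-0.06],"spin":0,"gripper":1},{"xyz":[0,0,-0.05],"spin":0,"gripper":1},{"xyz":[0.0355,-0.0416,0],"spin":0,"gripper":1},{"xyz":[0.0355,-0.0416,0],"spin":0,"gripper":1},{"xyz":[0.0355,-0.0416,0],"spin":0,"gripper":1}]';python3 -m inch '[{"xyz":[0.0354,-0.0414,0],"spin":0,"gripper":1},{"xyz":[0,0,0],"spin":0,"gripper":1},{"xyz":[0,0,0],"spin":0,"gripper":1},{"xyz":[0,0,0],"spin":0,"gripper":1}]'
python3 - <<'E'
from h import *
s=manip.read_state();p,W=wrist('w7');t=s['ee_pos'];print(s['eef_rot'][2])
for a,b in[(t[2]-.192,t[2]-.18),(t[2]-.175,t[2]-.165)]:
    q=band(W,a,b,t,.045);print(a,len(q),np.median(q[:,2])-t[2],cv2.minEnclosingCircle(q[:,:2].astype(np.float32)))
E
```

```text
time: 24.3
ee_pos: [0.5285, -0.0524, 0.4526]
eef_rot: [[1.0, -0.001, -0.003], [-0.001, -1.0, -0.0], [-0.003, 0.0, -1.0]]
wrist_force: [0.5, -0.1, -3.7]
width: 0.0485
time: 24.8
ee_pos: [0.563, -0.0135, 0.4531]
eef_rot: [[1.0, -0.003, -0.002], [-0.003, -1.0, -0.001], [-0.002, 0.001, -1.0]]
wrist_force: [0.1, 0.2, -4.3]
width: 0.0484
tcp [ 0.563  -0.0135  0.4531]
[-0.00197162  0.0011921  -0.99999735]
0.2610580968369863 6089 -0.18852845090555925 ((0.5630038380622864, -0.013287150301039219), 0.04080258682370186)
0.2780580968369863 7162 -0.17049341500742055 ((0.5713264346122742, -0.013392256572842598), 0.03892626240849495)
```

View pics/w7.png

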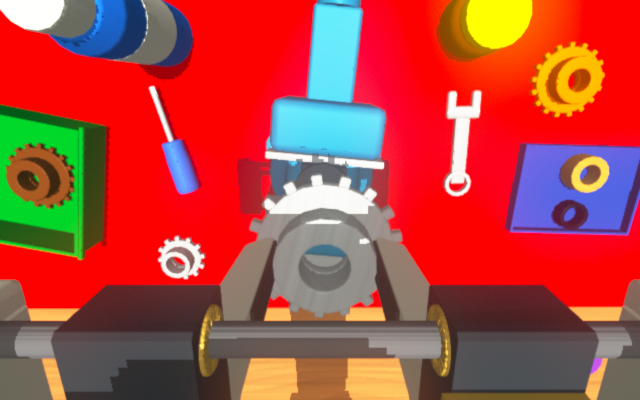

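View w7 shows the new sprocket held level at (325,250) above the pin. Its fitted centre is (0.5630,-0.0133), so I shift by (+0.7,+1.6) mm and lower it.

```bash
python3 -m inch '[{"xyz":[0.0007,-0.0016,0],"spin":0,"gripper":1},{"xyz":[0,0,0.015],"spin":0,"gripper":1},{"xyz":[0,0,0.015],"spin":0,"gripper":1},{"xyz":[0,0,0.01],"spin":0,"gripper":1},{"xyz":[0,0,0.01],"spin":0,"gripper":1},{"xyz":[0,0,0],"spin":0,"gripper":1}]'
```

```text
time: 25.6
ee_pos: [0.5642, -0.0103, 0.4026]
eef_rot: [[1.0, -0.0, -0.002], [-0.0, -1.0, 0.0], [-0.002, -0.0, -1.0]]
wrist_force: [0.6, -0.7, -3.5]
width: 0.0485
```

Bottom at about 0.206 on the pin, no contact. I continue down to the seat, where TCP should be about 0.354.

```bash
python3 -m inch '[{"xyz":[0,0,0.015],"spin":0,"gripper":1},{"xyz":[0,0,0.015],"spin":0,"gripper":1},{"xyz":[0,0,0.01],"spin":0,"gripper":1},{"xyz":[0,0,0.005],"spin":0,"gripper":1},{"xyz":[0,0,0.002],"spin":0,"gripper":1},{"xyz":[0,0,0],"spin":0,"gripper":1}]'
```

```text
time: 26.35
ee_pos: [0.5645, -0.0102, 0.3569]
eef_rot: [[1.0, -0.0, 0.001], [-0.0, -1.0, 0.0], [0.001, -0.0, -1.0]]
wrist_force: [0.3, -0.3, -3.2]
width: 0.0485
```

```bash
python3 -m inch '[{"xyz":[0,0,0.002],"spin":0,"gripper":1},{"xyz":[0,0,0.001],"spin":0,"gripper":1},{"xyz":[0,0,0.0005],"spin":0,"gripper":1},{"xyz":[0,0,0],"spin":0,"gripper":1}]'
```

```text
time: 26.85
ee_pos: [0.5644, -0.0103, 0.3539]
eef_rot: [[1.0, -0.0, 0.001], [-0.0, -1.0, -0.0], [0.001, 0.0, -1.0]]
wrist_force: [-2.2, -0.1, 1.5]
width: 0.0484
```

```bash
python3 -m inch '[{"xyz":[0,0,0],"spin":0,"gripper":0.3},{"xyz":[0,0,0],"spin":0,"gripper":0.3},{"xyz":[0,0,0],"spin":0,"gripper":0.3},{"xyz":[0,0,-0.03],"spin":0,"gripper":0.3},{"xyz":[0,0,-0.055],"spin":0,"gripper":0.3},{"xyz":[0,0,0],"spin":0,"gripper":0.3},{"xyz":[0,0,0],"spin":0,"gripper":0.3}]'
python3 - <<'E'
from h import *
p,W=wrist('w8')
for a,b in[(.15,.17),(.175,.188),(.225,.236)]:
    q=band(W,a,b,(.563,-.011),.045);print(a,len(q),np.median(q[:,2]),cv2.minEnclosingCircle(q[:,:2].astype(np.float32)))
E
python3 -m inch '[{"xyz":[-0.003,0.0522,0],"spin":0,"gripper":0.3},{"xyz":[-0.003,0.0522,0],"spin":0,"gripper":0.3},{"xyz":[-0.003,0.0522,0],"spin":0,"gripper":0.3},{"xyz":[-0.003,0.0522,0],"spin":0,"gripper":0.3},{"xyz":[-0.003,0.0522,0],"spin":0,"gripper":0.3},{"xyz":[-0.003,0.0522,0],"spin":0,"gripper":0.3},{"xyz":[0,0,0],"spin":0,"gripper":0.3},{"xyz":[0,0,0],"spin":0,"gripper":0.3}]'
python3 - <<'E'
from h import *
p,W=wrist('w9')
for c,a,b in[((.546,-.3232),.023,.035),((.493,-.3205),.017,.03)]:
    q=band(W,a,b,c,.026);print(len(q),np.median(q[:,2]),cv2.minEnclosingCircle(q[:,:2].astype(np.float32)))
E
```

```text
time: 27.72
ee_pos: [0.5641, -0.0103, 0.4378]
eef_rot: [[1.0, -0.0, -0.001], [-0.0, -1.0, -0.0], [-0.001, 0.0, -1.0]]
wrist_force: [-0.8, -0.1, -0.3]
width: 0.0653
tcp [ 0.5641 -0.0103  0.4378]
0.15 3895 0.16526769022453341 ((0.5648188591003418, -0.010140763595700264), 0.04068594425916672)
0.175 2658 0.18340040192316756 ((0.5650427937507629, -0.00993826799094677), 0.025208277627825737)
0.225 437 0.22946905309607174 ((0.5639368295669556, -0.011884472332894802), 0.0075973630882799625)
time: 28.78
ee_pos: [0.5465, -0.3227, 0.4365]
eef_rot: [[1.0, 0.001, -0.002], [0.001, -1.0, 0.003], [-0.002, -0.003, -1.0]]
wrist_force: [1.0, -0.2, -1.5]
width: 0.0653
tcp [ 0.5465 -0.3227  0.4365]
850 0.02746544298210249 ((0.5454729199409485, -0.32360586524009705), 0.021865639835596085)
391 0.021128296641361732 ((0.4882504642009735, -0.3208159804344177), 0.020867539569735527)
```

The new sprocket is seated: plate top 0.1653, the same as the old one, and about 2 mm off centre (limit 6). The bush is at (0.5455,-0.3236).

```bash
python3 -m inch '[{"xyz":[-0.001,0.001,0.05],"spin":0,"gripper":0.3},{"xyz":[0,0,0.055],"spin":0,"gripper":0.3},{"xyz":[0,0,0.055],"spin":0,"gripper":0.3},{"xyz":[0,0,0.045],"spin":0,"gripper":0.3},{"xyz":[0,0,0.02],"spin":0,"gripper":0.3},{"xyz":[0,0,0],"spin":0,"gripper":0.3},{"xyz":[0,0,0],"spin":0,"gripper":0.3}]'
```

```text
time: 29.7
ee_pos: [0.5463, -0.3235, 0.2144]
eef_rot: [[1.0, 0.002, 0.002], [0.002, -1.0, -0.0], [0.002, 0.0, -1.0]]
wrist_force: [1.1, 0.4, 0.4]
width: 0.0652
```

```bash
python3 -m inch '[{"xyz":[-0.0005,0,0.012],"spin":0,"gripper":0.3},{"xyz":[0,0,0.005],"spin":0,"gripper":0.3},{"xyz":[0,0,0],"spin":0,"gripper":0.3},{"xyz":[0,0,0],"spin":0,"gripper":1},{"xyz":[0,0,0],"spin":0,"gripper":1},{"xyz":[0,0,0],"spin":0,"gripper":1},{"xyz":[0,0,0],"spin":0,"gripper":1},{"xyz":[0,0,0],"spin":0,"gripper":1}]' 30
```

```text
time: 30.7
ee_pos: [0.5449, -0.3244, 0.1964]
eef_rot: [[1.0, -0.0, 0.0], [-0.0, -1.0, 0.0], [0.0, -0.0, -1.0]]
wrist_force: [-0.0, -0.2, 1.4]
width: 0.0425
```

```bash
python3 -m inch '[{"xyz":[0,0,-0.03],"spin":0,"gripper":1},{"xyz":[0,0,-0.055],"spin":0,"gripper":1},{"xyz":[0,0,-0.06],"spin":0,"gripper":1},{"xyz":[0,0,-0.06],"spin":0,"gripper":1},{"xyz":[0,0,-0.05],"spin":0,"gripper":1},{"xyz":[0.0031,-0.0521,0],"spin":0,"gripper":1},{"xyz":[0.0031,-0.0521,0],"spin":0,"gripper":1},{"xyz":[0.0031,-0.0521,0],"spin":0,"gripper":1}]';python3 -m inch '[{"xyz":[0.0031,-0.0521,0],"spin":0,"gripper":1},{"xyz":[0.0031,-0.0521,0],"spin":0,"gripper":1},{"xyz":[0.0031,-0.0521,0],"spin":0,"gripper":1},{"xyz":[0,0,0],"spin":0,"gripper":1},{"xyz":[0,0,0],"spin":0,"gripper":1},{"xyz":[0,0,0],"spin":0,"gripper":1}]'
python3 - <<'E'
from h import *
s=manip.read_state();p,W=wrist('w10');t=s['ee_pos']
q=band(W,t[2]-.176,t[2]-.160,t,.026);print(len(q),np.median(q[:,2])-t[2],cv2.minEnclosingCircle(q[:,:2].astype(np.float32)))
for a in np.arange(-.2,-.155,.004):
    q=band(W,t[2]+a,t[2]+a+.004,t,.026); print(round(a,3),len(q),cv2.minEnclosingCircle(q[:,:2].astype(np.float32)) if len(q)>5 else '')
E
```

```text
time: 31.7
ee_pos: [0.5538, -0.1666, 0.4508]
eef_rot: [[1.0, -0.001, -0.001], [-0.001, -1.0, 0.0], [-0.001, -0.0, -1.0]]
wrist_force: [0.7, -0.2, -1.1]
width: 0.0427
time: 32.45
ee_pos: [0.5634, -0.0139, 0.4509]
eef_rot: [[1.0, -0.004, -0.001], [-0.004, -1.0, -0.001], [-0.001, 0.001, -1.0]]
wrist_force: [0.3, -0.7, -1.3]
width: 0.0423
tcp [ 0.5634 -0.0139  0.4509]
5433 -0.16903028976305634 ((0.567160427570343, -0.013822902925312519), 0.025038298219442368)
-0.2 0 
-0.196 0 
-0.192 96 ((0.5705065727233887, -0.013256820850074291), 0.019501499831676483)
-0.188 431 ((0.5724420547485352, -0.013900728896260262), 0.02436641789972782)
-0.184 465 ((0.5723618268966675, -0.013917266391217709), 0.02441304735839367)
-0.18 521 ((0.5723934769630432, -0.013896220363676548), 0.02442074753344059)
-0.176 536 ((0.5681495070457458, -0.013822749257087708), 0.024859929457306862)
-0.172 4353 ((0.5671160221099854, -0.013924704864621162), 0.024956047534942627)
-0.168 386 ((0.5683435201644897, -0.013878674246370792), 0.02474311925470829)
-0.164 158 ((0.5682452321052551, -0.013898593373596668), 0.024761000648140907)
-0.16 157 ((0.5675147771835327, -0.013884230516850948), 0.024893581867218018)
-0.156 184 ((0.5680127739906311, -0.013993952423334122), 0.024767126888036728)
```

View pics/w10.png

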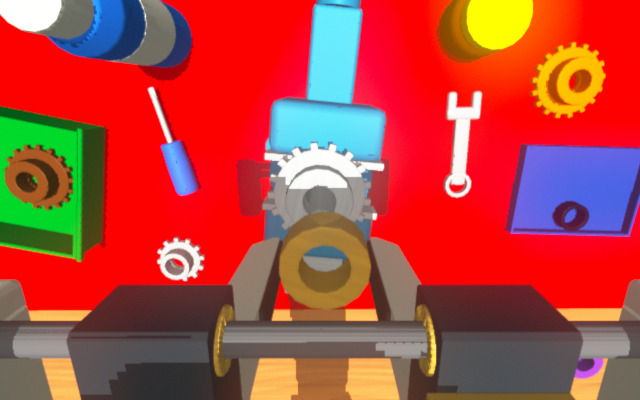

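The bush is held level at (325,262), with only the collar left in the tray at (570,215). I align it and go down to just above the tip.

```bash
python3 -m inch '[{"xyz":[-0.0002,-0.001,0.01],"spin":0,"gripper":1},{"xyz":[0,0,0.012],"spin":0,"gripper":1},{"xyz":[0,0,0],"spin":0,"gripper":1},{"xyz":[0,0,0],"spin":0,"gripper":1}]'
```

```text
time: 33.0
ee_pos: [0.5634, -0.0109, 0.429]
eef_rot: [[1.0, -0.0, -0.0], [-0.0, -1.0, 0.0], [-0.0, -0.0, -1.0]]
wrist_force: [-0.1, -0.1, -1.9]
width: 0.0422
```

```bash
python3 -m inch '[{"xyz":[0,0.0008,0.01],"spin":0,"gripper":1},{"xyz":[0,0,0.01],"spin":0,"gripper":1},{"xyz":[0,0,0.01],"spin":0,"gripper":1},{"xyz":[0,0,0.01],"spin":0,"gripper":1},{"xyz":[0,0,0.008],"spin":0,"gripper":1},{"xyz":[0,0,0.003],"spin":0,"gripper":1},{"xyz":[0,0,0],"spin":0,"gripper":1}]'
```

```text
time: 33.88
ee_pos: [0.5633, -0.0116, 0.3781]
eef_rot: [[1.0, -0.0, -0.0], [-0.0, -1.0, 0.0], [-0.0, -0.0, -1.0]]
wrist_force: [-0.3, -0.1, -0.9]
width: 0.0427
```

```bash
python3 -m inch '[{"xyz":[0,0,0.002],"spin":0,"gripper":1},{"xyz":[0,0,0.001],"spin":0,"gripper":1},{"xyz":[0,0,0.0008],"spin":0,"gripper":1},{"xyz":[0,0,0],"spin":0,"gripper":1}]'
```

```text
time: 34.38
ee_pos: [0.5633, -0.0117, 0.3744]
eef_rot: [[1.0, -0.0, 0.0], [-0.0, -1.0, 0.0], [0.0, -0.0, -1.0]]
wrist_force: [-0.2, -0.8, -1.0]
width: 0.0422
```

```bash
python3 -m inch '[{"xyz":[0,0,0.0008],"spin":0,"gripper":1},{"xyz":[0,0,0],"spin":0,"gripper":1},{"xyz":[0,0,0],"spin":0,"gripper":1}]'
```

```text
time: 34.75
ee_pos: [0.5633, -0.0117, 0.3743]
eef_rot: [[1.0, -0.0, 0.001], [-0.0, -1.0, -0.0], [0.001, 0.0, -1.0]]
wrist_force: [-2.7, -0.5, 5.7]
width: 0.0428
```

```bash
python3 -m inch '[{"xyz":[0,0,0],"spin":0,"gripper":0.3},{"xyz":[0,0,0],"spin":0,"gripper":0.3},{"xyz":[0,0,0],"spin":0,"gripper":0.3},{"xyz":[0,0,-0.02],"spin":0,"gripper":0.3},{"xyz":[0,0,-0.045],"spin":0,"gripper":0.3},{"xyz":[0,0,0],"spin":0,"gripper":0.3},{"xyz":[0,0,0],"spin":0,"gripper":0.3}]'
python3 - <<'E'
from h import *
p,W=wrist('w11')
for a,b in[(.15,.17),(.175,.188),(.2,.21),(.225,.236)]:
    q=band(W,a,b,(.563,-.011),.045);print(a,len(q),np.median(q[:,2]),cv2.minEnclosingCircle(q[:,:2].astype(np.float32)))
E
python3 -m inch '[{"xyz":[-0.0118,0.0515,0],"spin":0,"gripper":0.3},{"xyz":[-0.0118,0.0515,0],"spin":0,"gripper":0.3},{"xyz":[-0.0118,0.0515,0],"spin":0,"gripper":0.3},{"xyz":[-0.0118,0.0515,0],"spin":0,"gripper":0.3},{"xyz":[-0.0118,0.0515,0],"spin":0,"gripper":0.3},{"xyz":[-0.0118,0.0515,0],"spin":0,"gripper":0.3},{"xyz":[0,0,0],"spin":0,"gripper":0.3},{"xyz":[0,0,0],"spin":0,"gripper":0.3}]'
python3 - <<'E'
from h import *
p,W=wrist('w12')
q=band(W,.0185,.03,(.493,-.3205),.022);print(len(q),np.median(q[:,2]),cv2.minEnclosingCircle(q[:,:2].astype(np.float32)))
E
```

```text
time: 35.62
ee_pos: [0.563, -0.0117, 0.438]
eef_rot: [[1.0, -0.0, -0.001], [-0.0, -1.0, -0.0], [-0.001, 0.0, -1.0]]
wrist_force: [0.3, -0.2, -0.7]
width: 0.0649
tcp [ 0.563  -0.0117  0.438 ]
0.15 3357 0.1653236476776948 ((0.5649067759513855, -0.010053719393908978), 0.04058140143752098)
0.175 890 0.18319538661307003 ((0.5659245252609253, -0.010019579902291298), 0.024864964187145233)
0.2 2425 0.20542601415143344 ((0.5642826557159424, -0.011439720168709755), 0.02193576842546463)
0.225 449 0.2293455787827444 ((0.5639383792877197, -0.011570267379283905), 0.0076838345266878605)
time: 36.67
ee_pos: [0.4926, -0.3199, 0.4373]
eef_rot: [[1.0, 0.0, -0.002], [0.0, -1.0, 0.003], [-0.002, -0.003, -1.0]]
wrist_force: [0.1, 0.5, -0.1]
width: 0.065
tcp [ 0.4926 -0.3199  0.4373]
388 0.021347373474329606 ((0.49120834469795227, -0.31974661350250244), 0.017431365326046944)
```

The bush is seated: top 0.2054, within 1 mm of the axle. The collar is at (0.4912,-0.3197).

```bash
python3 -m inch '[{"xyz":[-0.0014,0,0.05],"spin":0,"gripper":0.35},{"xyz":[0,0,0.055],"spin":0,"gripper":0.35},{"xyz":[0,0,0.055],"spin":0,"gripper":0.35},{"xyz":[0,0,0.045],"spin":0,"gripper":0.35},{"xyz":[0,0,0.02],"spin":0,"gripper":0.35},{"xyz":[0,0,0],"spin":0,"gripper":0.35},{"xyz":[0,0,0],"spin":0,"gripper":0.35}]'
```

```text
time: 37.6
ee_pos: [0.4921, -0.3198, 0.2146]
eef_rot: [[1.0, 0.002, 0.002], [0.002, -1.0, -0.0], [0.002, 0.0, -1.0]]
wrist_force: [-0.6, -0.3, 1.0]
width: 0.0603
```

```bash
python3 -m inch '[{"xyz":[-0.0005,0,0.012],"spin":0,"gripper":0.35},{"xyz":[0,0,0.006],"spin":0,"gripper":0.35},{"xyz":[0,0,0],"spin":0,"gripper":0.35},{"xyz":[0,0,0],"spin":0,"gripper":1},{"xyz":[0,0,0],"spin":0,"gripper":1},{"xyz":[0,0,0],"spin":0,"gripper":1},{"xyz":[0,0,0],"spin":0,"gripper":1},{"xyz":[0,0,0],"spin":0,"gripper":1}]' 25
```

```text
time: 38.6
ee_pos: [0.4906, -0.3207, 0.1958]
eef_rot: [[1.0, -0.0, 0.0], [-0.0, -1.0, -0.0], [0.0, 0.0, -1.0]]
wrist_force: [-0.3, 0.5, 1.3]
width: 0.0334
```

```bash
python3 -m inch '[{"xyz":[0,0,-0.03],"spin":0,"gripper":1},{"xyz":[0,0,-0.055],"spin":0,"gripper":1},{"xyz":[0,0,-0.06],"spin":0,"gripper":1},{"xyz":[0,0,-0.06],"spin":0,"gripper":1},{"xyz":[0,0,-0.05],"spin":0,"gripper":1},{"xyz":[0.0121,-0.0515,0],"spin":0,"gripper":1},{"xyz":[0.0121,-0.0515,0],"spin":0,"gripper":1},{"xyz":[0.0121,-0.0515,0],"spin":0,"gripper":1}]';python3 -m inch '[{"xyz":[0.0121,-0.0515,0],"spin":0,"gripper":1},{"xyz":[0.0121,-0.0515,0],"spin":0,"gripper":1},{"xyz":[0.0121,-0.0515,0],"spin":0,"gripper":1},{"xyz":[0,0,0],"spin":0,"gripper":1},{"xyz":[0,0,0],"spin":0,"gripper":1},{"xyz":[0,0,0.01],"spin":0,"gripper":1},{"xyz":[0,0,0],"spin":0,"gripper":1},{"xyz":[0,0,0],"spin":0,"gripper":1}]'
python3 - <<'E'
from h import *
s=manip.read_state();p,W=wrist('w13');t=s['ee_pos']
q=band(W,t[2]-.178,t[2]-.171,t,.022);print(len(q),np.median(q,0)-t,q.min(0),q.max(0))
E
```

```text
time: 39.6
ee_pos: [0.5268, -0.1646, 0.4505]
eef_rot: [[1.0, -0.001, 0.0], [-0.001, -1.0, 0.0], [0.0, -0.0, -1.0]]
wrist_force: [1.0, 0.3, -0.5]
width: 0.0334
time: 40.6
ee_pos: [0.5631, -0.0125, 0.4404]
eef_rot: [[1.0, -0.002, -0.0], [-0.002, -1.0, -0.0], [-0.0, 0.0, -1.0]]
wrist_force: [0.6, -0.6, 0.1]
width: 0.0331
tcp [ 0.5631 -0.0125  0.4404]
2327 [ 0.00347161  0.00035107 -0.17453531] [ 0.54684195 -0.03261135  0.26239305] [0.58156778 0.00743809 0.2693071 ]
```

View pics/w13.png

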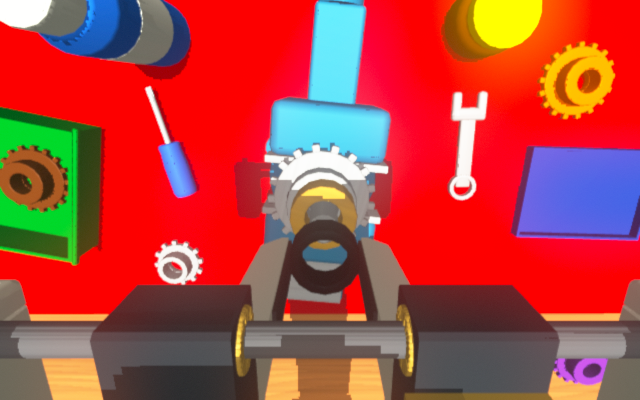

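View w13 shows the collar held level at (325,255) over the pin, centre at about (0.564,-0.012). Lowering now; TCP should seat at about 0.3957.

```bash
python3 -m inch '[{"xyz":[0,0,0.01],"spin":0,"gripper":1},{"xyz":[0,0,0.01],"spin":0,"gripper":1},{"xyz":[0,0,0.01],"spin":0,"gripper":1},{"xyz":[0,0,0.008],"spin":0,"gripper":1},{"xyz":[0,0,0.003],"spin":0,"gripper":1},{"xyz":[0,0,0],"spin":0,"gripper":1}]'
```

```text
time: 41.4
ee_pos: [0.5632, -0.0117, 0.3994]
eef_rot: [[1.0, -0.0, -0.0], [-0.0, -1.0, 0.0], [-0.0, -0.0, -1.0]]
wrist_force: [-1.1, 0.2, -1.0]
width: 0.0335
```

```bash
python3 -m inch '[{"xyz":[0,0,0.002],"spin":0,"gripper":1},{"xyz":[0,0,0.001],"spin":0,"gripper":1},{"xyz":[0,0,0.001],"spin":0,"gripper":1},{"xyz":[0,0,0.0005],"spin":0,"gripper":1},{"xyz":[0,0,0],"spin":0,"gripper":1}]'
```

```text
time: 42.02
ee_pos: [0.5632, -0.0116, 0.3957]
eef_rot: [[1.0, -0.0, 0.001], [-0.0, -1.0, 0.0], [0.001, -0.0, -1.0]]
wrist_force: [-1.2, -0.1, 3.3]
width: 0.0333
```

Contact at the expected height. I release, lift and check.

```bash
python3 -m inch '[{"xyz":[0,0,0],"spin":0,"gripper":0.35},{"xyz":[0,0,0],"spin":0,"gripper":0.35},{"xyz":[0,0,0],"spin":0,"gripper":0.35},{"xyz":[0,0,-0.02],"spin":0,"gripper":0.35},{"xyz":[0,0,-0.04],"spin":0,"gripper":0.35},{"xyz":[0,0,-0.03],"spin":0,"gripper":0.35},{"xyz":[0,0,0],"spin":0,"gripper":0.35},{"xyz":[0,0,0],"spin":0,"gripper":0.35}]'
python3 - <<'E'
from h import *
p,W=wrist('w14')
for a,b in[(.15,.17),(.175,.188),(.2,.21),(.217,.2235),(.225,.236)]:
    q=band(W,a,b,(.563,-.011),.045);print(a,len(q),np.median(q[:,2]),cv2.minEnclosingCircle(q[:,:2].astype(np.float32)))
p,d=cams.read_camera('top');W=cloud('top',d)
q=band(W,.01,.045,(.543,.3285),.055);print('bin',np.median(q,0))
for n,c,a in[('small',(.431,.174),.02),('can',(.696,.157),.18),('jar',(.707,-.173),.065)]: q=band(W,a,a+.03,c,.045);print(n,np.median(q,0))
cv2.imwrite('pics/t14.png',np.hstack([cv2.resize(p[110:250,180:460,::-1],(560,280)),cv2.resize(cv2.imread('pics/w14.png')[100:300,240:410],(238,280))]))
E
```

```text
time: 43.02
ee_pos: [0.5629, -0.0117, 0.484]
eef_rot: [[1.0, -0.0, -0.002], [-0.0, -1.0, -0.0], [-0.002, 0.0, -1.0]]
wrist_force: [0.9, 0.3, -1.1]
width: 0.0605
tcp [ 0.5629 -0.0117  0.484 ]
0.15 2570 0.16533482462375074 ((0.5645855665206909, -0.010318024083971977), 0.04082084447145462)
0.175 606 0.18322660638731136 ((0.5654171705245972, -0.01011616736650467), 0.024925485253334045)
0.2 758 0.20533808282671417 ((0.5639144778251648, -0.01158046629279852), 0.02198902517557144)
0.217 1147 0.22126769371107913 ((0.5642006993293762, -0.011432216502726078), 0.017529675737023354)
0.225 308 0.22929488267646542 ((0.5639146566390991, -0.011892310343682766), 0.007834353484213352)
bin [0.53948235 0.32662106 0.01646087]
small [0.42998055 0.17418447 0.02948659]
can [0.69596334 0.16098857 0.1947011 ]
jar [ 0.70689788 -0.17209431  0.075352  ]
```

View pics/t14.png

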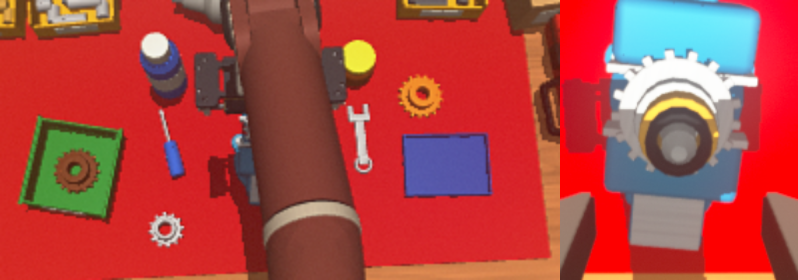

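The final view shows new sprocket, bush and collar stacked on the axle at (680,140), the rusty sprocket in the bin at (76,170), an empty tray and the bystanders unmoved. All heights match the starting stack, so I hand in.

```bash
python3 -c "
from plant import manip
print(manip.close_job())"
```

```text
the job is handed in; nothing more can be done
None
```

The sprocket is changed and the job was handed in at about 43 s of the 147 s allowed. No verdict is reported back.

- **Removal:** I laid the collar and then the bush flat in the blue tray, and put the rusty sprocket in the green bin.
- **Fitting:** The large steel sprocket went on hub up, then the bush, then the collar. Each was lowered until it touched its seat and then released.
- **Stack check:** The tops measured 0.1653 m (sprocket plate), 0.1832 m (hub), 0.2053 m (bush) and 0.2213 m (collar). That is within about 0.3 mm of the starting stack. The new sprocket sits about 2 mm off the axle's centre line and the rings under 1 mm, against a limit of 6 mm.
- **Everything else:** The rusty sprocket lies flat in the bin. The small sprocket, spray can and jar read within about 5 mm of where they started, which is roughly what the top camera can resolve. The gripper was clear of everything.

No check failed. The only disagreement was drift of about 1–2 mm in the measured arm position between moves, which was within the clearances.

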